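Set the spice rack in order

TASK

A small tin has been left standing in the spice rack: take it out and stack it squarely on top of the big tin. Stand the pepper mill and the two glass jars upright on the rack's floor behind its rail: the mill at the end of the rack nearer the big tin, the slim jar at the other end and the tall jar in the middle between them. Do not let any of the glass fall over, and leave the big tin, the mug, the fork and the teaspoon where they are.

Things in the scene. Friction and masses are not known exactly. Their poses are not given: they have to be found in the camera images.
- rack: Small oak spice rack, fixed, 90x260x85 mm (x, y, z); origin at the centre of its underside, y along its length, -x its open front. Floor at z = 13 mm. Inside 242 mm long between end panels (85 mm high), 72 mm deep: front rail at x = -38, top at z = 44; back board at x = 38 to 45, top at z = 80; midway x = +2. Set things in gripped front-to-back, fingertips above the back board.
- mill: Pepper mill: dark-filled glass body under a rounded pale top with a small black button; the tallest loose thing. 55 mm in diameter, 149 mm tall; the widest part of the top is at 95 to 130 mm; axes: z up along its centre line; origin at the centre of its underside. At the start on the worktop. 0.26 kg, more or less.
- tall_jar: Taller spice jar, clear glass with a pale paper label and a black lid, straight-sided, 47 mm in diameter, 125 mm tall; axes: z up along its centre line; origin at the centre of its underside. At the start on the worktop. 0.14 kg, more or less.
- slim_jar: Slim spice jar of the same make, clear glass with a pale paper label and a black lid, straight-sided, 41 mm in diameter, 98 mm tall; axes: z up along its centre line; origin at the centre of its underside. At the start on the worktop. 0.14 kg, more or less.
- small_tin: Small food tin, 57 mm in diameter, 72 mm tall, flat top; origin at the centre of its underside, z up. Starts on the rack's floor near the middle, 40 mm or more from each end panel. The back board is about 9 mm behind it and nearly as high, so grip it along the rack's length, fingertips above the front rail. 0.18 kg, more or less.
- big_tin: Big food tin, straight-sided, 75 mm in diameter, 110 mm tall, flat top; axes: z up along its centre line; origin at the centre of its underside. It stands loose on the worktop to the left or to the right of the rack and stays there. 0.48 kg, more or less.
- mug: White spotted mug, 93 mm tall, about 92 mm in diameter with a handle at its side; origin at the centre of its underside. Stands behind the work on the right; a bystander. Wall cabinets hang above it all along the back, from x = 0.55 m on and 0.49 m above the worktop: keep a high wrist clear of them.
- fork: Steel fork lying flat behind the work on the left, 204 mm long, 28 mm wide, 18 mm high; origin at its centre, on the worktop. A bystander.
- teaspoon: Steel teaspoon lying flat behind the rack, 132 mm long, 26 mm wide, 9 mm high; origin at its centre, on the worktop. A bystander.

How it is judged:
By the outcome, as a careful person would: the job done as asked, in the order asked, and still so for the second after the job is handed in, with the robot touching nothing.
It also fails if it takes over 122 s, if anything falls off the work surface, if the arm or the gripper's body presses on something with over 40 N, if the wrist force passes 120 N, or if a joint passes its speed limit or range.

ROBOT

A 7-joint arm with a two-finger parallel gripper is mounted at the origin on a cart in front of the work surface, level with it; the furniture and walls round the work are solid. World frame = base frame: x ahead of the robot, y to its left, z up, the work surface at z = 0. Lengths are in m, angles in rad, forces in N, time in s.
With the tool pointing down it reaches from about 0.4 to 0.925 m from the base axis. Payload 5.6 kg.
Tool frame: the origin (TCP) lies at the very end of the fingers, on their centre line; the grasp point (between the pads) lies 19 mm behind it; z points along the fingers, y is the line along which they close (so a half turn about z gives the same grasp; the last joint's range is limited). The gripper opens to 85 mm and grips with 20 to 120 N. Pads are 22 mm wide; open, the fingers measure 114 mm over their backs; the gripper's body (76 mm by 85 mm) begins 54 mm behind the grasp point. The pads swing forward as they close: fully open they stand 13 mm farther back than shut.
Start: joints at [1.282, 0.468, -0.012, 1.603, 0.006, 1.071, -0.056], TCP at [0.158, -0.63, 0.206] pointing down, gripper open.
Joint ranges: [-2.53, 2.53], [-0.31, 2.02], [-1.57, 1.55], [0.28, 2.44], [-1.29, 4.43], [0.15, 1.84], [-2.92, 2.92]. Speed limits (rad/s): [2.57, 2.57, 3.14, 3.14, 3.14, 3.14, 3.14].

INTERFACE

Orientations are given as a unit quaternion [w, x, y, z].
In Python, from plant import sensors, vision, sign_off gives the robot as it stands.
- The arm moves only by the tool send_rows, never from a script. Its argument "moves" is a list of rows, each a list of 5 numbers: the closure, from -1 (fully open) to 1 (shut), then the shift along the tool's x, y, z in mm, then the turn about the tool's z in degrees. In form: [[grip, tx, ty, tz, twist], ...]. A call has 1 to 12 rows; each row is the pose to reach, as a shift and turn from the pose commanded when the call began, along the tool's axes at that moment; what a row does not reach only later rows make up. A row lasts 1/10 s, in which the tool goes at most 50 mm and 8.59 degrees, less where a joint would pass 70% of its speed; a pose out of reach is approached as far as the arm can. A call with a gripper value outside its range is refused whole. The fingers move at their own pace and stop on an object; the grip force is fixed at half the most. Time passes only in rows, so rows that repeat a pose let the fingers close. It gives the time, the measured TCP pose, the force, the opening and the grip force at its end, in the units of the state.
- sensors.sense(): the state, without advancing time (a new reading comes with each control period).
- vision.snapshot(name): name is "scene" or "top"; returns the picture (384x512x3 uint8, red, green, blue); there is no depth.
- vision.camera_params(name): a dict with "mtx" (3x3 intrinsics, pixels), "distortion" ([k1, k2, p1, p2, k3] as OpenCV has them; the pictures are not rectified), "R" (3x3) and "t" (3): a world point X has camera coordinates R X + t. Camera axes: x right, y down, z forward; pixel columns grow to the right and rows downward; lengths in m; the calibration is good to about 2 mm. A picture is of the moment at which its call begins. camera_params takes no time and is no camera call.
- sign_off(): hands the job in; it is judged then, once.
The state is a dict: "time_s": time; "joint_positions": joint angles; "qvel": joint speeds; "tau": joint torques, N m; "tool_pos": TCP position; "tool_rot": TCP orientation; "force": force on the tool from outside, world axes, zero at the start; "torque": the same for the moment, N m; "opening": finger opening in m; "grasp_force": force on a finger pad.
Only numpy, scipy, OpenCV 4.12 (cv2) and the standard library are available. Lean on these libraries where they do the work, as an engineer would, in place of code of your own. Each camera call takes 0.05 s, during which the arm holds its last target. There are 200 camera calls.

## Working session

There is one attempt and no reset: what is moved stays moved. The work goes in short steps, Python scripts to look and compute and a tool call to move; the robot and the scene stay as the last step left them, time stands still between calls to the robot, and variables do not carry over. Pictures are saved under pics/ and viewed, at most 17 in all, crops included, and the job is handed in when it is done.

Besides the shell and the picture viewer there is one more tool, called as name([rows], argument=value, ...), one row to a line, values as JSON. send_rows: Moves the arm, as the interface text tells. Its arguments: {"type":"object","properties":{"moves":{"type":"array"}},"required":["moves"]}

```bash
mkdir -p pics; ls
python3 - <<'E'
from plant import sensors, vision
import cv2
for n in("scene","top"):
    im=vision.snapshot(n); cv2.imwrite(f"pics/{n}0.png",cv2.resize(im[:,:,::-1],(800,600),interpolation=cv2.INTER_CUBIC))
    cv2.imwrite(f"{n}_raw.png",im[:,:,::-1])
    p=vision.camera_params(n); print(n,{k:v.tolist() if hasattr(v,'tolist') else v for k,v in p.items()})
print(sensors.sense())
E
```

```text
pics
scene {'mtx': [[405.34348119340143, 0.0, 256.964094666565], [0.0, 405.34348119340143, 182.55723649910112], [0.0, 0.0, 1.0]], 'distortion': [-0.05266370681687541, 0.0, 0.0, 0.0, 0.0], 'R': [[-0.6182279731076005, -0.7859440753356931, 0.009278130845713379], [-0.38666196748211595, 0.29383092223192825, -0.8741601180808889], [0.6843147639574401, -0.5440177383000088, -0.48554917798799335]], 't': [0.28657795595896635, 0.2500568760237688, 0.9431034140008622]}
top {'mtx': [[456.0010347855643, 0.0, 257.3290215509262], [0.0, 456.0010347855643, 190.50175513751023], [0.0, 0.0, 1.0]], 'distortion': [-0.1367139373211322, 0.0, 0.0, 0.0, 0.0], 'R': [[-0.009005287404772007, -0.9999584426668174, 0.0014204710877210253], [-0.9821069713572778, 0.008577280913767164, -0.18812848551870548], [0.18810848362100238, -0.003089205638982711, -0.982143398490428]], 't': [-0.046257765484855815, 0.5155735856563692, 1.125135355761683]}
{'time_s': 0.1, 'joint_positions': array([ 1.28199735,  0.4683175 , -0.01162289,  1.60353509,  0.00602544,
        1.07139909, -0.05632571]), 'qvel': array([ 0.00118141, -0.00189112,  0.00071153, -0.00180416,  0.00153548,
        0.00047404, -0.00149438]), 'tau': array([ 1.15135645e-03, -5.33516765e+01,  2.18315871e-02, -2.51964033e+01,
        1.15180970e-02,  4.34810834e-03, -1.57160791e-06]), 'tool_pos': array([ 0.15797029, -0.62994853,  0.20481373]), 'tool_rot': array([-7.95703350e-04,  9.92460710e-01,  1.22560508e-01, -1.63719778e-04]), 'force': array([-0.31241245,  0.21649442, -0.51331377]), 'torque': array([-0.01970299,  0.0311118 ,  0.00520932]), 'grasp_force': 0.0, 'opening': 0.08526203294113197}
```

View pics/scene0.png

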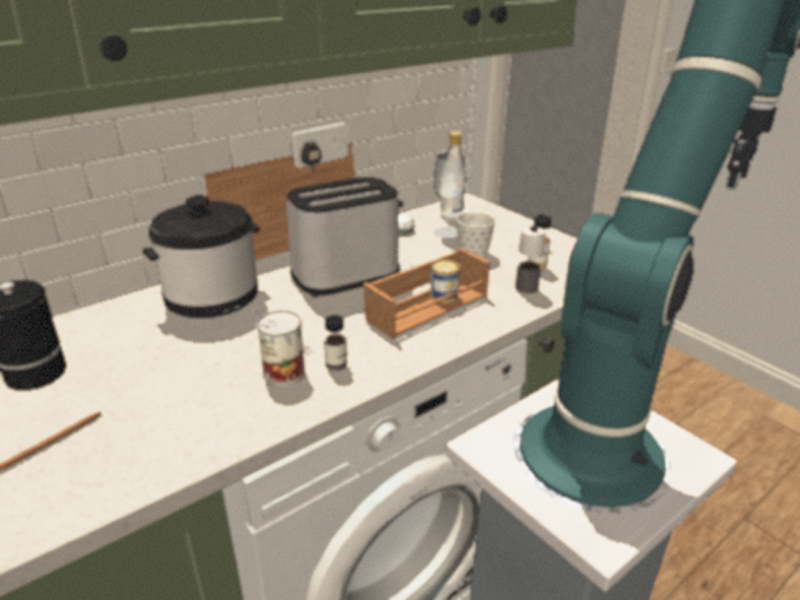

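View pics/top0.png

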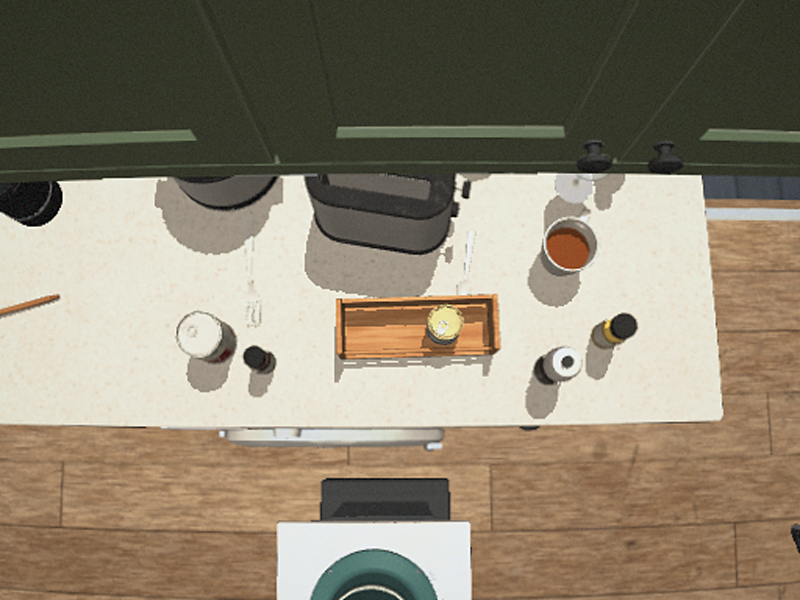

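The top view shows the big tin at (200,335), one jar at (257,357), the rack at (337–498, 295–358) with the small tin at (445,322), the mill at (565,362) and the second jar at (622,326). Next I back-project these with both height hypotheses for the jars and overlay the models.

```bash
cat > h.py <<'E'
import numpy as np, cv2
from plant import sensors, vision
P={n:{k:np.array(v,float) for k,v in vision.camera_params(n).items()} for n in("scene","top")}
def proj(n,X):
    p=P[n]; return cv2.projectPoints(np.atleast_2d(np.array(X,float)),cv2.Rodrigues(p["R"])[0],p["t"],p["mtx"],p["distortion"])[0][:,0]
def back(n,uv,z):
    p=P[n]; a=cv2.undistortPoints(np.array([[uv]],float),p["mtx"],p["distortion"])[0,0]
    d=p["R"].T@[a[0],a[1],1]; o=-p["R"].T@p["t"]; return (o+d*(z-o[2])/d[2])
def circ(x,y,z,r):
    a=np.linspace(0,2*np.pi,49); return np.c_[x+r*np.cos(a),y+r*np.sin(a),0*a+z]
def rack(x,y,th):
    c,s=np.cos(th),np.sin(th); L=[]
    f=lambda px,py,pz:[x+c*px-s*py,y+s*px+c*py,pz]
    for sy in(-1,1):
        L.append([f(-.045,sy*.13,0),f(-.045,sy*.13,.085),f(.045,sy*.13,.085),f(.045,sy*.13,0)])
        L.append([f(-.045,sy*.121,.085),f(.045,sy*.121,.085)])
    L.append([f(.038,-.121,.08),f(.038,.121,.08)]);L.append([f(-.045,-.13,.044),f(-.045,.13,.044)]);L.append([f(-.045,-.13,0),f(-.045,.13,0)])
    return L
def overlay(n,im,curves,win,k):
    x0,y0,w,h=win; o=cv2.resize(im[y0:y0+h,x0:x0+w],None,fx=k,fy=k,interpolation=cv2.INTER_CUBIC)
    for C,col in curves:
        q=((proj(n,C)-[x0-.5,y0-.5])*k).round().astype(np.int32); cv2.polylines(o,[q],False,col,1)
    return o
E
python3 - <<'E'
from h import *
T=cv2.imread("top_raw.png");S=cv2.imread("scene_raw.png");G=(0,255,0);R=(0,0,255)
b=lambda u,v,z:back("top",(u*.64-.2,v*.64-.2),z)
bt=b(200,335,.11);st=b(445,322,.085);ml=b(567,362,.149);jl=[b(257,357,z) for z in(.098,.125)];jr=[b(624,324,z) for z in(.098,.125)]
for n,v in dict(bt=bt,st=st,ml=ml,jl0=jl[0],jl1=jl[1],jr0=jr[0],jr1=jr[1]).items(): print(n,v.round(3))
c=[b(338,300,.085),b(338,358,.085),b(497,295,.085),b(497,353,.085)]
print(np.round(c,3)); ctr=np.mean(c,0); d=(c[0]+c[1]-c[2]-c[3]); th=np.arctan2(-d[0],d[1]); print(ctr,th)
cs=[(circ(*p[:2],z,r),col) for p,z0,r,col in[(bt,.11,.0375,G),(ml,.13,.0275,G),(jl[0],.098,.0205,G),(jl[1],.125,.0235,R),(jr[0],.098,.0205,G),(jr[1],.125,.0235,R)] for z in(0,z0)]
cs+=[(circ(*st[:2],z,.0285),G) for z in(.013,.085)]+[(np.array(l),G) for l in rack(ctr[0],ctr[1],th)]
o=np.zeros((600,800,3),np.uint8)
o[:275,:600]=overlay("top",T,cs,(208,183,120,55),5);o[275:,:400]=overlay("top",T,cs,(110,198,80,65),5);o[275:,400:]=overlay("top",T,cs,(335,198,80,65),5)
cv2.imwrite("pics/ot.png",o)
cv2.imwrite("pics/os.png",overlay("scene",S,cs,(155,125,200,130),4))
E
```

```text
bt [0.447 0.266 0.11 ]
st [ 0.469 -0.118  0.085]
ml [ 0.397 -0.295  0.149]
jl0 [0.414 0.177 0.098]
jl1 [0.411 0.172 0.125]
jr0 [ 0.461 -0.402  0.098]
jr1 [ 0.456 -0.394  0.125]
[[ 0.506  0.052  0.085]
 [ 0.413  0.051  0.085]
 [ 0.512 -0.202  0.085]
 [ 0.419 -0.199  0.085]]
[ 0.46225812 -0.07447863  0.085     ] 0.022761252074969287
```

View pics/ot.png

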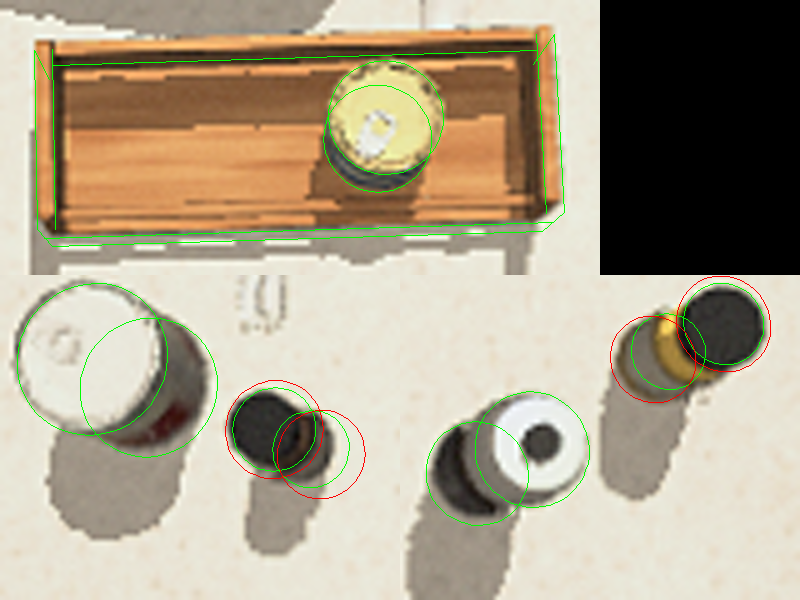

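View pics/os.png

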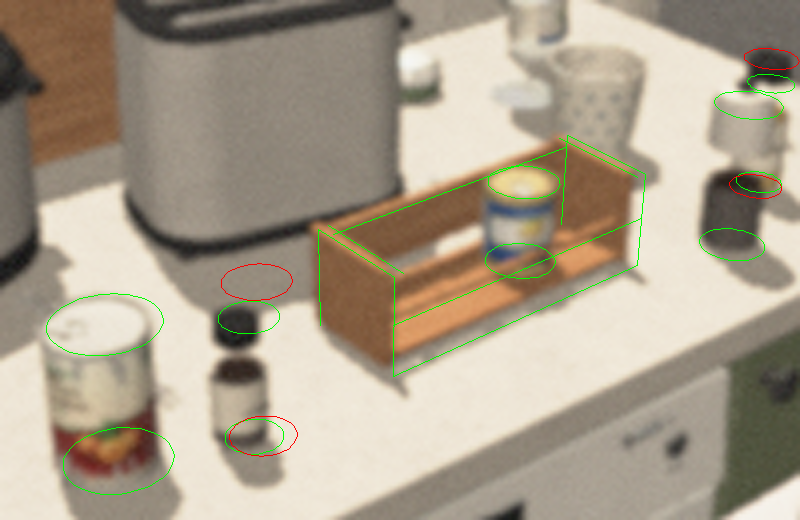

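The overlays show three things:
- **Jars:** by height in the scene view, the slim jar is the left one and the tall jar is on the right behind the mill.
- **Rack:** it sits about 3.5 mm farther back than drawn, so I take the centre as (0.4657, -0.074) and the yaw as 0.023.
- **Small tin:** at (0.469, -0.117), which is 2 mm from mid-depth of the rack and agrees with the 9 mm gap given.

I move to above the small tin now.

send_rows([
  [-1,427,-422,-40,12.8],
  [-1,427,-422,-40,12.8],
  [-1,427,-422,-40,12.8],
  [-1,427,-422,-40,12.8],
  [-1,427,-422,-40,12.8],
  [-1,427,-422,-40,12.8],
  [-1,427,-422,-40,12.8],
  [-1,427,-422,-40,12.8],
  [-1,427,-422,-40,12.8],
  [-1,427,-422,-40,12.8],
  [-1,427,-422,-40,12.8],
  [-1,427,-422,-40,12.8],
])

```text
time_s: 1.3
tool_pos: [0.4693, -0.1169, 0.2457]
tool_rot: [0.0, 1.0, 0.011, 0.0]
force: [0.8, -0.6, 0.4]
opening: 0.0854
grasp_force: 0.0
```

```bash
cat >> h.py <<'E'
from scipy.spatial.transform import Rotation as Ro
def goto(x,y,z,yaw):
    "rows numbers to reach TCP x,y,z with tool x at world angle yaw (deg), tool down"
    s=sensors.sense(); w,a,b,c=s["tool_rot"]; R=Ro.from_quat([a,b,c,w]).as_matrix()
    d=1000*R.T@(np.array([x,y,z])-s["tool_pos"]); cur=np.degrees(np.arctan2(R[1,0],R[0,0]))
    tw=(cur-yaw+90)%180-90
    print("goto",d.round(1),"twist",round(tw,1),"| now",s["tool_pos"].round(4),"yaw",round(cur,1),"t",round(s["time_s"],2),"open",round(s["opening"],4),"j",s["joint_positions"].round(2),"tilt",R[2].round(4))
E
python3 - <<'E'
from h import *
goto(.4695,-.117,.050,1.3)
def b2(nm,top,scene,z):
    t=back("top",(top[0],top[1]),z);s=back("scene",scene,z);print(nm,t.round(4),s.round(4))
b2("slim",(163.3,228.5),(214,203),.098)
b2("bt",(110+90/5-.5,198+(359-275)/5-.5),(155+98/4-.5,125+325/4-.5),.11)
b2("mill",(335+139/5-.5,198+(444-275)/5-.5),(155+753/4-.5,125+88/4-.5),.149)
b2("tall",(335+325/5-.5,198+(325-275)/5-.5),(155+770/4-.5,125+57/4-.5),.125)
b2("st",(208+386/5-.5,183+117/5-.5),(155+520/4-.5,125+183/4-.5),.085)
E
```

```text
goto [2.000e-01 1.000e-01 1.957e+02] twist -0.0 | now [ 0.4693 -0.1169  0.2457] yaw 1.3 t 1.3 open 0.0854 j [ 0.49  0.17 -0.35  1.93  0.07  1.05 -1.44] tilt [ 0.e+00  3.e-04 -1.e+00]
slim [0.4133 0.1798 0.098 ] [0.4211 0.181  0.098 ]
bt [0.4471 0.2669 0.11  ] [0.4482 0.2707 0.11  ]
mill [ 0.397  -0.2944  0.149 ] [ 0.3888 -0.2889  0.149 ]
tall [ 0.4556 -0.3946  0.125 ] [ 0.4594 -0.3956  0.125 ]
st [ 0.4688 -0.1182  0.085 ] [ 0.4687 -0.1141  0.085 ]
```

send_rows([
  [-1,0,0,50,0],
  [-1,0,0,100,0],
  [-1,0,0,140,0],
  [-1,0,0,170,0],
  [-1,0,0,185,0],
  [-1,0,0,195,0],
  [-1,0,0,195,0],
  [1,0,0,195,0],
  [1,0,0,195,0],
  [1,0,0,195,0],
  [1,0,0,195,0],
  [1,0,0,195,0],
])

```text
time_s: 2.5
tool_pos: [0.4698, -0.1189, 0.0524]
tool_rot: [0.001, 1.0, 0.011, 0.001]
force: [-1.6, 0.8, 7.7]
opening: 0.0534
grasp_force: 61.3
```

send_rows([
  [1,0,0,0,0],
  [1,0,0,-15,0],
  [1,0,0,-40,0],
  [1,0,0,-80,0],
  [1,0,0,-120,0],
  [1,0,0,-160,0],
  [1,0,0,-180,0],
  [1,0,0,-190,0],
  [1,0,0,-190,0],
  [1,0,0,-190,0],
])

```text
time_s: 3.5
tool_pos: [0.4679, -0.1186, 0.2395]
tool_rot: [-0.0, 1.0, 0.011, -0.001]
force: [0.5, -0.4, -2.2]
opening: 0.0532
grasp_force: 63.5
```

Run:
```python
from h import *
goto(.448,.268,.24,1.3)
o=np.zeros((560,800,3),np.uint8)
S=vision.snapshot("scene")[:,:,::-1];T=vision.snapshot("top")[:,:,::-1]
o[:280]=cv2.resize(T[180:264,120:360],(800,280),interpolation=cv2.INTER_CUBIC)
o[280:,:480]=cv2.resize(S[100:240,160:400],(480,280),interpolation=cv2.INTER_CUBIC)
cv2.imwrite("pics/g1.png",o)
```

```text
goto [-1.13e+01 -3.87e+02 -3.00e-01] twist -0.0 | now [ 0.4679 -0.1186  0.2395] yaw 1.3 t 3.5 open 0.0532 j [ 0.5   0.17 -0.36  1.94  0.07  1.04 -1.44] tilt [-1.7e-03 -3.0e-04 -1.0e+00]
```

View pics/g1.png

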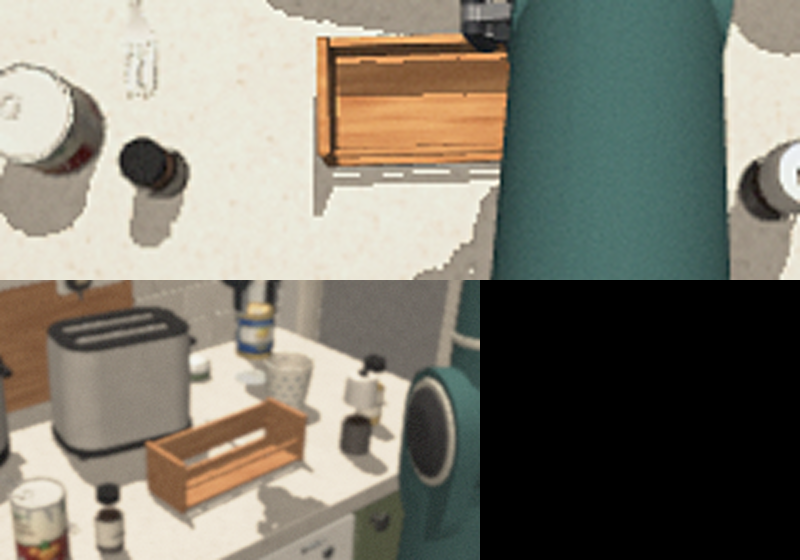

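The grasp is good and the wrist weight agrees with the tin's mass. I carry it over the big tin.

send_rows([
  [1,-5,-30,0,0],
  [1,-6,-70,0,0],
  [1,-8,-115,0,0],
  [1,-9,-160,0,0],
  [1,-10,-205,0,0],
  [1,-10,-250,0,0],
  [1,-11,-295,0,0],
  [1,-11,-340,0,0],
  [1,-11,-370,0,0],
  [1,-11,-387,0,0],
  [1,-11,-387,0,0],
  [1,-11,-387,0,0],
])

```text
time_s: 4.8
tool_pos: [0.4486, 0.2673, 0.2393]
tool_rot: [0.001, 1.0, 0.011, -0.001]
force: [-0.5, 0.1, -2.3]
opening: 0.0533
grasp_force: 63.6
```

send_rows([
  [1,0,0,25,0],
  [1,0,0,50,0],
  [1,0,0,65,0],
  [1,0,0,75,0],
  [1,0,0,75,0],
  [1,0,0,75,0],
])

```text
time_s: 5.4
tool_pos: [0.4496, 0.268, 0.1661]
tool_rot: [-0.0, 1.0, 0.011, 0.0]
force: [-0.0, -0.3, -1.4]
opening: 0.0533
grasp_force: 63.6
```

Run:
```python
from h import *
goto(.448,.268,.1495,1.3)
s=sensors.sense();x,y,z=s["tool_pos"];zb=z-.0394
S=vision.snapshot("scene")[:,:,::-1];T=vision.snapshot("top")[:,:,::-1]
cv2.imwrite("S.png",S)
G=(0,255,0);R=(0,0,255)
cs=[(circ(x,y,zz,.0285),R) for zz in(zb,zb+.072)]+[(circ(.448,.268,zz,.0375),G) for zz in(0,.11)]
o=np.zeros((560,800,3),np.uint8)
o[:,:400]=overlay("scene",S,cs,(145,165,80,112),5)
o[:400,400:]=overlay("top",T,cs,(100,185,80,80),5)
cv2.imwrite("pics/h1.png",o)
```

```text
goto [-1.6 -0.  16.6] twist -0.0 | now [0.4496 0.268  0.1661] yaw 1.3 t 5.4 open 0.0533 j [-0.11  0.38 -0.6   1.92  0.26  0.92 -2.38] tilt [ 7.e-04 -4.e-04 -1.e+00]
```

View pics/h1.png

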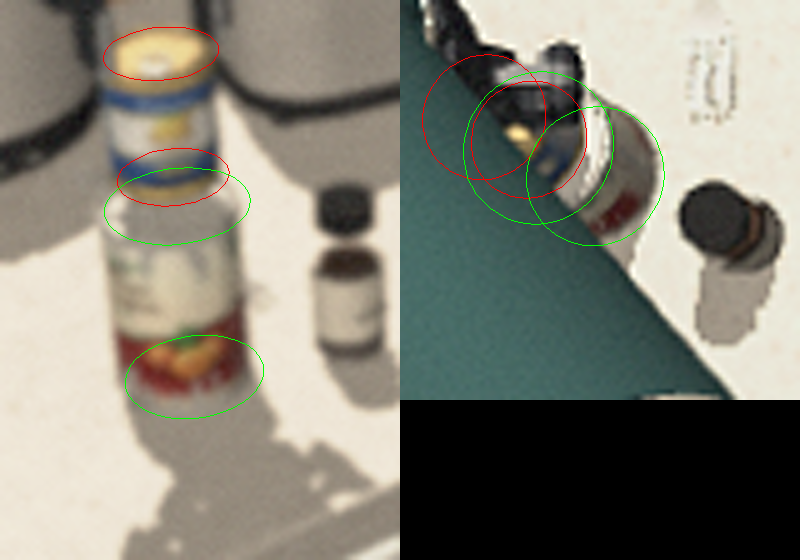

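Run:
```python
from h import *
S=cv2.imread("S.png");o=cv2.resize(S[165:265,155:205],None,fx=8,fy=6,interpolation=cv2.INTER_CUBIC)
for i in range(0,100,5):
    cv2.putText(o,str(165+i),(0,i*6+8),0,.35,(0,0,255),1);cv2.line(o,(25,i*6+3),(399,i*6+3),(0,0,255),1)
for j in range(5,50,5): cv2.line(o,(j*8+4,0),(j*8+4,599),(0,255,0),1);cv2.putText(o,str(155+j),(j*8+6,10),0,.35,(0,128,0),1)
cv2.imwrite("pics/e1.png",o)
```

```text
(no output)
```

View pics/e1.png

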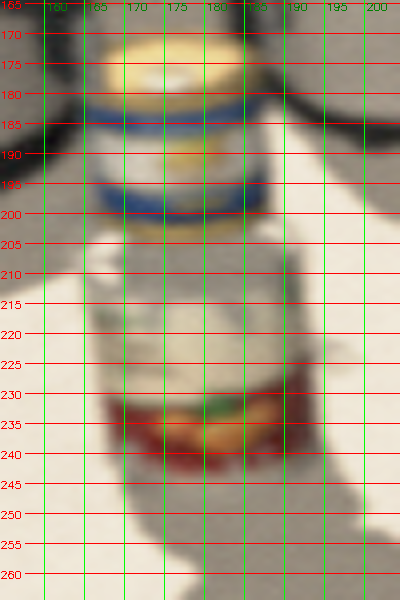

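The edges in the scene view put both tins on one axis to about 1 mm: small tin about 177 px, big tin 178.3 px plus the perspective slope. I lower with a 2 mm correction in x and then release.

send_rows([
  [1,-2,0,5,0],
  [1,-2,0,10,0],
  [1,-2,0,13,0],
  [1,-2,0,14,0],
  [1,-2,0,15,0],
  [1,-2,0,16,0],
  [1,-2,0,16,0],
])

```text
time_s: 6.2
tool_pos: [0.4472, 0.268, 0.1496]
tool_rot: [-0.0, 1.0, 0.011, 0.0]
force: [-0.8, 0.1, -1.1]
opening: 0.0532
grasp_force: 63.7
```

send_rows([
  [1,0,0,0.5,0],
  [1,0,0,1,0],
  [1,0,0,1,0],
])

```text
time_s: 6.5
tool_pos: [0.4474, 0.2682, 0.1495]
tool_rot: [0.0, 1.0, 0.011, 0.0]
force: [-1.0, -0.9, 5.4]
opening: 0.0533
grasp_force: 64.8
```

send_rows([
  [0.1,0,0,0,0],
  [-0.3,0,0,0,0],
  [-1,0,0,0,0],
  [-1,0,0,0,0],
  [-1,0,0,0,0],
  [-1,0,0,-10,0],
  [-1,0,0,-40,0],
  [-1,0,0,-90,0],
  [-1,0,0,-130,0],
  [-1,0,0,-150,0],
  [-1,0,0,-150,0],
])

```text
time_s: 7.6
tool_pos: [0.4486, 0.2693, 0.3026]
tool_rot: [-0.001, 1.0, 0.011, 0.003]
force: [1.0, -1.0, -0.6]
opening: 0.0852
grasp_force: 0.0
```

Run:
```python
from h import *
goto(.417,-.05,.30,91.3)
th=.023;c,s=np.cos(th),np.sin(th)
# neat spots in rack frame: mill +y end, slim -y end
for n,ly in(("mill",.085),("tall",.006),("slim",-.090)):
    print(n,.4657+c*.002-s*ly,-.074+s*.002+c*ly)
```

```text
goto [-38.7 318.5   1.5] twist 90.0 | now [0.4486 0.2693 0.3026] yaw 1.3 t 7.6 open 0.0852 j [-0.05  0.22 -0.64  1.77  0.15  1.19 -2.28] tilt [ 0.0067 -0.0028 -1.    ]
mill 0.465744643384594 0.011023514435526682
tall 0.46756148318999785 -0.06795559098560038
slim 0.46976928852314687 -0.16393020010494463
```

The small tin is stacked. I turn the tool 90° and travel towards the mill.

send_rows([
  [-1,-8,369,0,-90],
  [-1,-8,369,0,-90],
  [-1,-8,369,0,-90],
  [-1,-8,369,0,-90],
  [-1,-8,369,0,-90],
  [-1,-8,369,0,-90],
  [-1,-8,369,0,-90],
  [-1,-8,369,0,-90],
  [-1,-8,369,0,-90],
  [-1,-8,369,0,-90],
  [-1,-8,369,0,-90],
  [-1,-8,369,0,-90],
])

```text
time_s: 8.8
tool_pos: [0.4466, -0.1014, 0.2976]
tool_rot: [-0.001, 0.697, 0.717, -0.0]
force: [-0.1, -0.2, 0.4]
opening: 0.0854
grasp_force: 0.0
```

Run:
```python
from h import *
goto(.396,-.294,.25,91.3)
S=vision.snapshot("scene")[:,:,::-1];T=vision.snapshot("top")[:,:,::-1];G=(0,255,0);R=(0,0,255)
cv2.imwrite("S.png",S);cv2.imwrite("T.png",T)
cs=[(circ(.447,.268,.110,.0375),G),(circ(.447,.268,.182,.0285),R),(circ(.4165,.1805,.098,.0205),G),(circ(.396,-.294,.13,.0275),G),(circ(.396,-.294,0,.0275),G),(circ(.457,-.395,.125,.0235),G),(circ(.457,-.395,0,.0235),G)]
o=np.zeros((600,800,3),np.uint8)
o[:275,:400]=overlay("top",T,cs,(108,195,80,55),5);o[:275,400:]=overlay("top",T,cs,(340,195,80,55),5)
o[275:,:400]=overlay("scene",S,cs,(155,165,80,65),5);o[275:,400:]=overlay("scene",S,cs,(310,125,80,65),5)
cv2.imwrite("pics/h2.png",o)
```

```text
goto [-191.1  -55.8   47.6] twist 0.3 | now [ 0.4466 -0.1014  0.2976] yaw 91.6 t 8.8 open 0.0854 j [ 0.58  0.08 -0.45  1.91  0.04  1.16  0.15] tilt [ 7.0e-04 -1.8e-03 -1.0e+00]
```

View pics/h2.png

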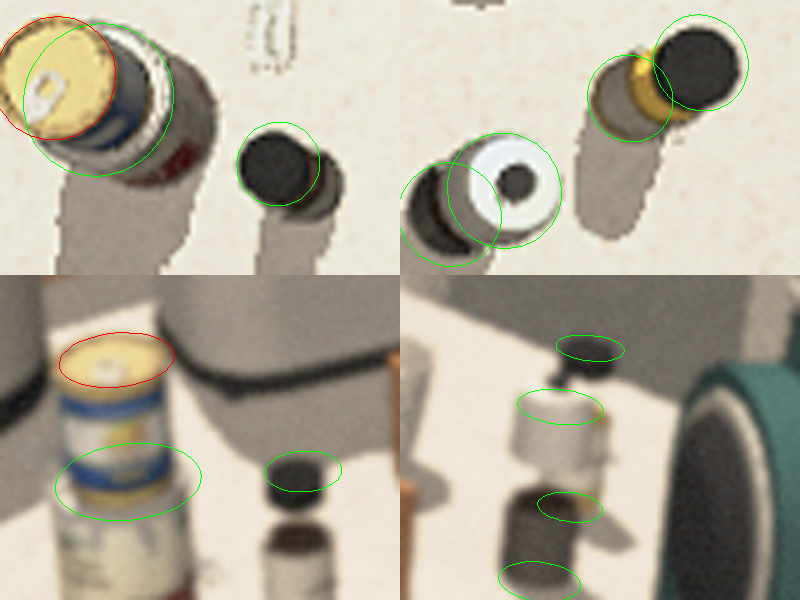

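The stack is concentric to about 2 mm. The refined positions are slim jar (0.4155, 0.183), tall jar (0.454, -0.394) and mill (0.396, -0.294). Next I go down on the mill.

send_rows([
  [-1,-50,-15,10,0],
  [-1,-97,-29,20,0],
  [-1,-140,-41,25,0],
  [-1,-175,-52,30,0],
  [-1,-191,-56,40,0],
  [-1,-191,-56,60,0],
  [-1,-191,-56,100,0],
  [-1,-191,-56,140,0],
  [-1,-191,-56,175,0],
  [-1,-191,-56,197,0],
  [-1,-191,-56,207,0],
  [-1,-191,-56,207,0],
])

```text
time_s: 10.1
tool_pos: [0.3952, -0.292, 0.0902]
tool_rot: [-0.002, 0.699, 0.715, -0.0]
force: [0.6, 0.4, 1.2]
opening: 0.0855
grasp_force: 0.0
```

send_rows([
  [1,0,0,0,0],
  [1,0,0,0,0],
  [1,0,0,0,0],
  [1,0,0,0,0],
  [1,0,0,0,0],
  [1,0,0,0,0],
])

```text
time_s: 10.7
tool_pos: [0.3969, -0.2942, 0.0935]
tool_rot: [0.002, 0.699, 0.715, 0.0]
force: [-0.5, -0.1, 5.3]
opening: 0.0466
grasp_force: 60.5
```

Run:
```python
from h import *
goto(.4658,.0095,.26,91.3)
```

```text
goto [ 301.7   76.  -167. ] twist -0.0 | now [ 0.3969 -0.2942  0.0935] yaw 91.3 t 10.7 open 0.0466 j [ 0.78  0.38 -0.25  2.06  0.14  0.71  0.46] tilt [-0.0024  0.0027 -1.    ]
```

send_rows([
  [1,0,0,-5,0],
  [1,0,0,-15,0],
  [1,0,0,-30,0],
  [1,0,0,-40,0],
  [1,0,0,-40,0],
])

```text
time_s: 11.2
tool_pos: [0.3966, -0.2941, 0.1333]
tool_rot: [0.002, 0.699, 0.715, 0.0]
force: [0.6, -1.1, -2.9]
opening: 0.0468
grasp_force: 61.9
```

Run:
```python
from h import *
S=vision.snapshot("scene")[:,:,::-1]; s=sensors.sense(); print(s["force"],s["torque"],s["opening"])
cv2.imwrite("pics/m1.png",cv2.resize(S[90:190,290:390],(600,600),interpolation=cv2.INTER_CUBIC))
```

```text
[-0.17426462 -0.1086984  -3.12248226] [ 0.04570748 -0.00264012 -0.01755404] 0.046556872826423804
```

View pics/m1.png

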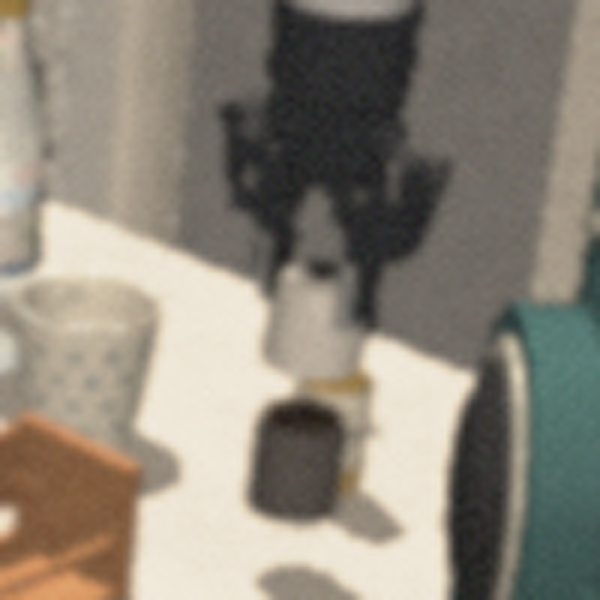

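The mill is held upright and clear of the worktop. I carry it over its end of the rack.

send_rows([
  [1,10,2,-35,0],
  [1,40,10,-70,0],
  [1,80,20,-95,0],
  [1,120,30,-105,0],
  [1,160,40,-105,0],
  [1,200,51,-105,0],
  [1,240,61,-105,0],
  [1,275,70,-105,0],
  [1,295,75,-105,0],
  [1,302,76,-105,0],
  [1,302,76,-105,0],
  [1,302,76,-105,0],
])

```text
time_s: 12.45
tool_pos: [0.4644, 0.0087, 0.2361]
tool_rot: [-0.0, 0.7, 0.714, -0.001]
force: [0.8, -0.8, -3.3]
opening: 0.0465
grasp_force: 63.2
```

Run:
```python
from h import *
goto(.4658,.0095,.1065,91.3)
```

```text
goto [  0.9   1.6 129.6] twist -0.1 | now [0.4644 0.0087 0.2361] yaw 91.2 t 12.45 open 0.0465 j [ 0.39  0.16 -0.52  1.98  0.09  1.03 -0.16] tilt [-8.0e-04 -1.3e-03 -1.0e+00]
```

send_rows([
  [1,1,2,20,0],
  [1,1,2,45,0],
  [1,1,2,65,0],
  [1,1,2,85,0],
  [1,1,2,100,0],
  [1,1,2,112,0],
  [1,1,2,120,0],
  [1,1,2,125,0],
  [1,1,2,125,0],
])

```text
time_s: 13.35
tool_pos: [0.4667, 0.0109, 0.1113]
tool_rot: [-0.0, 0.699, 0.715, -0.0]
force: [-0.1, 0.8, -2.4]
opening: 0.0463
grasp_force: 63.2
```

Run:
```python
from h import *
S=vision.snapshot("scene")[:,:,::-1];T=vision.snapshot("top")[:,:,::-1];G=(0,255,0)
cs=[(np.array(l),G) for l in rack(.4657,-.074,.023)]
o=np.zeros((600,800,3),np.uint8)
o[:,:600]=overlay("scene",S,cs,(225,110,100,100),6); o[:300,500:]=overlay("top",T,cs,(205,180,60,60),5)
cv2.imwrite("pics/m2.png",o)
goto(.4658,.0095,.1065,91.3)
```

```text
goto [-1.7 -1.5  5.5] twist -0.0 | now [0.4673 0.0112 0.112 ] yaw 91.3 t 13.45 open 0.0469 j [ 0.32  0.35 -0.48  2.09  0.23  0.75 -0.29] tilt [-1.e-04  8.e-04 -1.e+00]
```

View pics/m2.png

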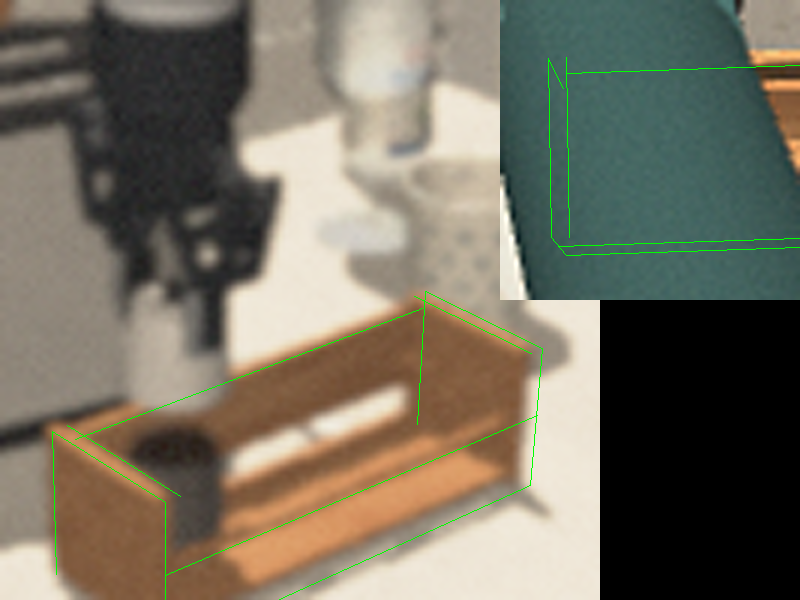

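The mill is inside the rack with no contact force. I lower it onto the floor.

send_rows([
  [1,-1,-1,2,0],
  [1,-1,-1,4,0],
  [1,-1,-1,5,0],
  [1,-1,-1,5.5,0],
  [1,-1,-1,6,0],
  [1,-1,-1,6,0],
])

```text
time_s: 14.05
tool_pos: [0.4664, 0.0105, 0.1065]
tool_rot: [0.0, 0.699, 0.715, 0.0]
force: [-1.4, 0.0, 7.1]
opening: 0.047
grasp_force: 64.6
```

send_rows([
  [0.2,0,0,0,0],
  [-0.3,0,0,0,0],
  [-1,0,0,0,0],
  [-1,0,0,0,0],
  [-1,0,0,0,0],
  [-1,0,0,-10,0],
  [-1,0,0,-50,0],
  [-1,0,0,-100,0],
  [-1,0,0,-140,0],
  [-1,0,0,-140,0],
  [-1,0,0,-140,0],
])

```text
time_s: 15.15
tool_pos: [0.4664, 0.0102, 0.2469]
tool_rot: [0.001, 0.699, 0.715, 0.001]
force: [-0.1, 0.3, -0.4]
opening: 0.0854
grasp_force: 0.0
```

Run:
```python
from h import *
goto(.454,-.394,.23,91.3)
```

```text
goto [-403.8  -21.3   17.1] twist -0.0 | now [0.4664 0.0102 0.2469] yaw 91.3 t 15.15 open 0.0854 j [ 0.4   0.15 -0.54  1.96  0.09  1.05 -0.16] tilt [-8.0e-04  2.7e-03 -1.0e+00]
```

send_rows([
  [-1,-40,-2,0,0],
  [-1,-85,-5,0,0],
  [-1,-130,-7,0,0],
  [-1,-175,-9,0,0],
  [-1,-220,-11,0,0],
  [-1,-265,-14,5,0],
  [-1,-310,-17,10,0],
  [-1,-350,-19,15,0],
  [-1,-385,-21,17,0],
  [-1,-403,-21,17,0],
  [-1,-404,-21,17,0],
  [-1,-404,-21,17,0],
])

```text
time_s: 16.35
tool_pos: [0.4542, -0.3923, 0.2278]
tool_rot: [-0.001, 0.699, 0.715, 0.0]
force: [1.2, -0.4, -0.3]
opening: 0.0854
grasp_force: 0.0
```

send_rows([
  [-1,0,0,30,0],
  [-1,0,0,65,0],
  [-1,0,0,100,0],
  [-1,0,0,125,0],
  [-1,0,0,138,0],
  [-1,0,0,138,0],
  [1,0,0,138,0],
  [1,0,0,138,0],
  [1,0,0,138,0],
  [1,0,0,138,0],
  [1,0,0,138,0],
  [1,0,0,138,0],
])

```text
time_s: 17.55
tool_pos: [0.4552, -0.395, 0.0928]
tool_rot: [0.002, 0.699, 0.715, 0.0]
force: [0.4, -0.2, 5.9]
opening: 0.0425
grasp_force: 59.9
```

Run:
```python
from h import *
goto(.4675,-.080,.25,91.3)
```

```text
goto [ 314.2   19.7 -157.9] twist -0.0 | now [ 0.4552 -0.395   0.0928] yaw 91.3 t 17.55 open 0.0425 j [ 0.84  0.54 -0.23  1.8   0.16  0.82  0.55] tilt [-0.0024  0.0028 -1.    ]
```

send_rows([
  [1,0,0,-8,0],
  [1,0,0,-30,0],
  [1,0,0,-70,0],
  [1,10,1,-110,0],
  [1,40,3,-140,0],
  [1,80,5,-150,0],
  [1,120,8,-150,0],
  [1,165,10,-150,0],
  [1,210,13,-150,0],
  [1,250,16,-150,0],
  [1,285,18,-150,0],
  [1,305,20,-150,0],
])

```text
time_s: 18.75
tool_pos: [0.4669, -0.0854, 0.2415]
tool_rot: [0.0, 0.698, 0.716, 0.0]
force: [0.4, -0.7, -0.0]
opening: 0.0426
grasp_force: 61.1
```

send_rows([
  [1,9,0,0,0],
  [1,9,0,0,0],
  [1,9,0,0,0],
])

```text
time_s: 19.05
tool_pos: [0.4668, -0.0811, 0.2407]
tool_rot: [0.0, 0.7, 0.714, -0.0]
force: [0.3, -0.5, -0.6]
opening: 0.0423
grasp_force: 61.1
```

Run:
```python
from h import *
s=sensors.sense();x,y,z=s["tool_pos"]
S=vision.snapshot("scene")[:,:,::-1];T=vision.snapshot("top")[:,:,::-1];G=(0,255,0);R=(0,0,255)
cs=[(circ(x,y,z-.0928+h,.0235),R) for h in(0,.125)]+[(circ(.4662,.0103,h,.0275),G) for h in(.013,.143)]
o=np.zeros((600,800,3),np.uint8)
o[:,:600]=overlay("scene",S,cs,(230,95,100,100),6); o[:300,500:]=overlay("top",T,cs,(205,180,60,60),5)
cv2.imwrite("pics/j2.png",o)
goto(.4675,-.080,.1058,91.3)
```

```text
goto [  1.4   0.8 134.7] twist -0.2 | now [ 0.4668 -0.0814  0.2405] yaw 91.1 t 19.15 open 0.0426 j [ 0.51  0.16 -0.45  1.96  0.08  1.04  0.04] tilt [-4.e-04 -3.e-04 -1.e+00]
```

View pics/j2.png

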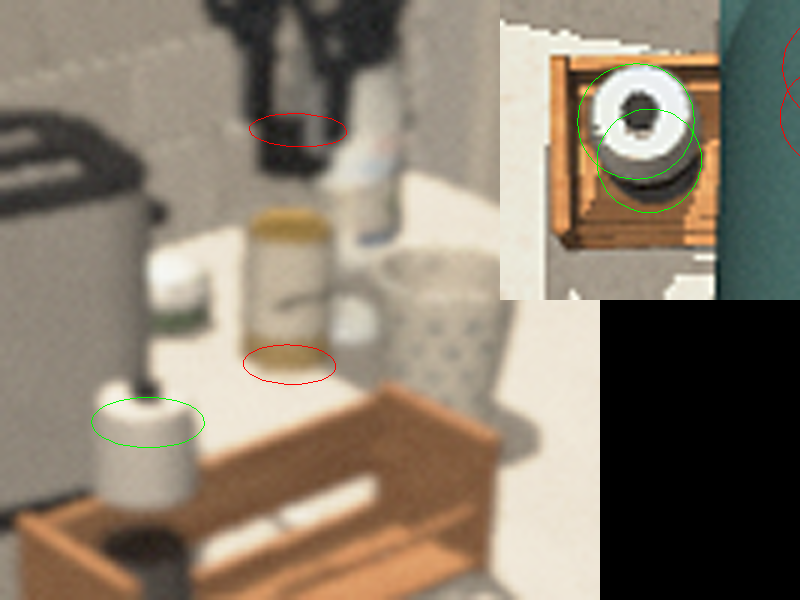

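The mill stands upright in the rack and the tall jar is held upright. I lower the jar into the middle.

send_rows([
  [1,1,1,25,0],
  [1,1,1,50,0],
  [1,1,1,75,0],
  [1,1,1,95,0],
  [1,1,1,110,0],
  [1,1,1,120,0],
  [1,1,1,126,0],
  [1,1,1,130,0],
  [1,1,1,132,0],
  [1,1,1,134,0],
  [1,1,1,135,0],
  [1,1,1,135,0],
])

```text
time_s: 20.35
tool_pos: [0.4681, -0.0787, 0.1058]
tool_rot: [0.0, 0.699, 0.715, 0.0]
force: [0.1, -0.0, -0.6]
opening: 0.0423
grasp_force: 61.2
```

send_rows([
  [1,0,0,0.5,0],
  [1,0,0,1,0],
  [1,0,0,1,0],
])

```text
time_s: 20.65
tool_pos: [0.4684, -0.0786, 0.1057]
tool_rot: [0.001, 0.699, 0.715, 0.0]
force: [-0.9, 0.8, 8.0]
opening: 0.0425
grasp_force: 62.3
```

send_rows([
  [0.3,0,0,0,0],
  [-0.2,0,0,0,0],
  [-1,0,0,0,0],
  [-1,0,0,0,0],
  [-1,0,0,0,0],
  [-1,0,0,-10,0],
  [-1,0,0,-50,0],
  [-1,0,0,-100,0],
  [-1,0,0,-150,0],
  [-1,0,0,-150,0],
  [-1,0,0,-150,0],
])

```text
time_s: 21.75
tool_pos: [0.4685, -0.0789, 0.2564]
tool_rot: [0.002, 0.699, 0.715, 0.001]
force: [-0.4, -0.8, -1.1]
opening: 0.0851
grasp_force: 0.0
```

Run:
```python
from h import *
goto(.4155,.183,.25,91.3)
```

```text
goto [263.  -47.2   5.9] twist -0.0 | now [ 0.4685 -0.0789  0.2564] yaw 91.3 t 21.75 open 0.0851 j [ 0.52  0.15 -0.46  1.94  0.08  1.07  0.05] tilt [-0.0014  0.0034 -1.    ]
```

send_rows([
  [-1,35,-4,0,0],
  [-1,75,-12,0,0],
  [-1,115,-20,0,0],
  [-1,160,-28,0,0],
  [-1,200,-36,0,0],
  [-1,235,-42,3,0],
  [-1,255,-46,5,0],
  [-1,262,-47,6,0],
  [-1,262,-47,6,0],
  [-1,262,-47,6,0],
])

```text
time_s: 22.75
tool_pos: [0.4151, 0.1807, 0.248]
tool_rot: [-0.0, 0.7, 0.714, -0.001]
force: [0.2, -1.3, 0.8]
opening: 0.0853
grasp_force: 0.0
```

send_rows([
  [-1,0,0,30,0],
  [-1,0,0,65,0],
  [-1,0,0,100,0],
  [-1,0,0,130,0],
  [-1,0,0,150,0],
  [-1,0,0,165,0],
  [-1,0,0,175,0],
  [-1,0,0,180,0],
  [-1,0,0,180,0],
])

```text
time_s: 23.65
tool_pos: [0.4152, 0.1815, 0.0683]
tool_rot: [-0.0, 0.7, 0.715, -0.0]
force: [0.0, 0.6, -0.1]
opening: 0.0855
grasp_force: 0.0
```

send_rows([
  [1,0,0,-1,0],
  [1,0,0,-1,0],
  [1,0,0,-1,0],
  [1,0,0,-1,0],
  [1,0,0,-1,0],
  [1,0,0,-1,0],
])

```text
time_s: 24.25
tool_pos: [0.4227, 0.1867, 0.0761]
tool_rot: [0.004, 0.699, 0.715, 0.008]
force: [-3.7, -0.5, 53.0]
opening: 0.0013
grasp_force: 48.2
```

send_rows([
  [1,0,0,-5,0],
  [1,0,0,-20,0],
  [1,0,0,-50,0],
  [1,0,0,-90,0],
  [1,0,0,-130,0],
  [1,0,0,-170,0],
  [1,0,0,-190,0],
  [1,0,0,-195,0],
  [1,0,0,-195,0],
])

```text
time_s: 25.15
tool_pos: [0.4152, 0.1821, 0.2648]
tool_rot: [0.001, 0.699, 0.715, 0.0]
force: [0.0, -0.9, -0.6]
opening: 0.0001
grasp_force: 0.0
```

Run:
```python
from h import *
goto(.4698,-.1625,.26,91.3)
S=vision.snapshot("scene")[:,:,::-1]
cv2.imwrite("pics/s1.png",cv2.resize(S[110:230,150:290],(700,600),interpolation=cv2.INTER_CUBIC))
```

```text
goto [-345.7   47.     5. ] twist -0.0 | now [0.4152 0.1821 0.2648] yaw 91.3 t 25.15 open 0.0001 j [ 0.18  0.13 -0.72  1.96  0.1   1.09 -0.55] tilt [-3.0e-04  1.4e-03 -1.0e+00]
```

View pics/s1.png

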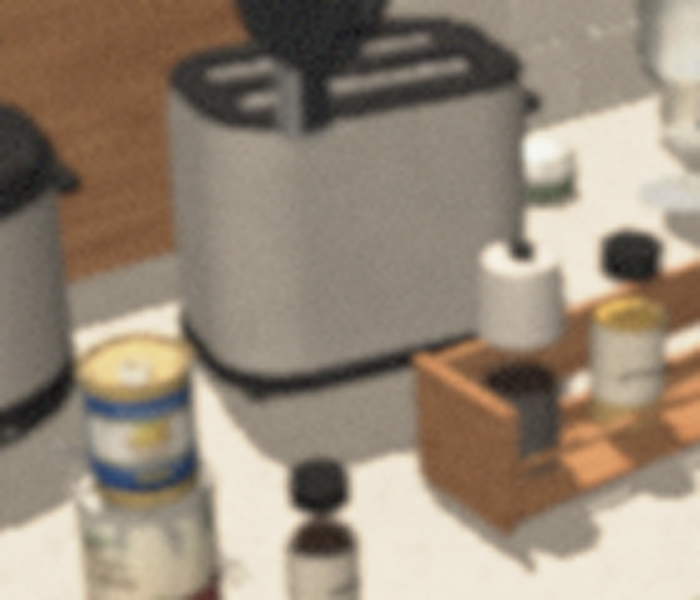

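The grip slipped off the lid because the pads were too high. The jar still stands, with its lid at about raw (213.5, 203). I back off sideways, re-measure it and grip about 9 mm lower.

send_rows([
  [-1,-40,0,0,0],
  [-1,-80,0,0,0],
  [-1,-120,0,0,0],
  [-1,-150,0,0,0],
  [-1,-150,0,0,0],
  [-1,-150,0,0,0],
])

```text
time_s: 25.8
tool_pos: [0.4176, 0.0321, 0.2632]
tool_rot: [-0.001, 0.7, 0.715, -0.001]
force: [-0.4, -0.5, 0.4]
opening: 0.0848
grasp_force: 0.0
```

Run:
```python
from h import *
T0=cv2.imread("top_raw.png");S0=cv2.imread("scene_raw.png");T=vision.snapshot("top")[:,:,::-1].copy();S=vision.snapshot("scene")[:,:,::-1].copy()
for n,a,b,w in(("top",T0,T,(152,218,26,22)),("scene",S0,S,(204,194,22,22))):
    x,y,ww,h=w
    for im in(a,b):
        g=cv2.cvtColor(im[y:y+h,x:x+ww],cv2.COLOR_BGR2GRAY); v,u=np.nonzero(g<70); print(n,len(u),(u.mean()+x).round(2),(v.mean()+y).round(2))
t=back("top",(163.3,228.5),.098);print(proj("top",[t,t+[.01,0,0],t+[0,.01,0]]).round(2).tolist())
cs=[(circ(.4155,.182,h,.0205),(0,255,0)) for h in(0,.098)]
o=np.zeros((400,800,3),np.uint8);o[:,:400]=overlay("top",T,cs,(140,205,50,50),8);o[:,400:]=overlay("scene",S,cs,(190,190,50,50),8)
cv2.imwrite("pics/s2.png",o)
goto(.4155,.182,.25,91.3)
```

```text
top 203 164.47 229.12
top 137 162.01 229.69
scene 87 213.55 207.09
scene 86 213.41 207.05
[[163.3, 228.5], [163.4, 224.43], [159.26, 228.52]]
goto [148.7   1.2  13.8] twist 0.1 | now [0.4179 0.0333 0.2637] yaw 91.4 t 25.9 open 0.0852 j [ 0.41  0.04 -0.58  2.03  0.02  1.08 -0.15] tilt [ 6.0e-04 -1.7e-03 -1.0e+00]
```

View pics/s2.png

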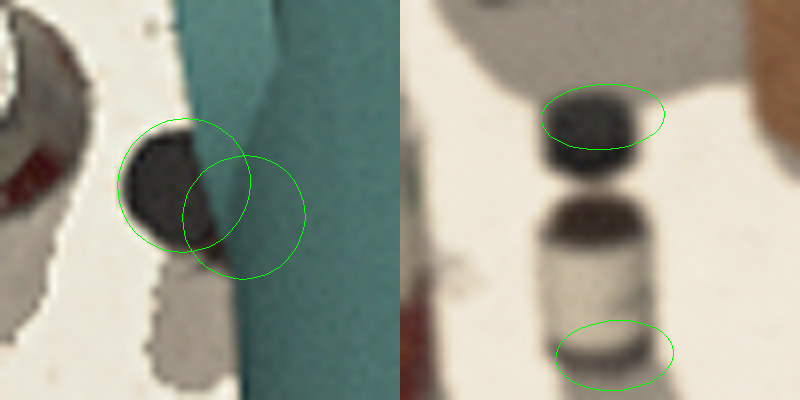

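The jar hasn't moved (0.15 px in the scene view). Its lid is narrow, about 32 mm, and spans roughly z = 70–98 mm, so I aim for (0.416, 0.1845) with the TCP at 0.063.

send_rows([
  [-1,40,0,0,0],
  [-1,85,0,0,0],
  [-1,125,1,5,0],
  [-1,145,1,10,0],
  [-1,151,1,14,0],
  [-1,151,1,30,0],
  [-1,151,1,65,0],
  [-1,151,1,105,0],
  [-1,151,1,145,0],
  [-1,151,1,175,0],
  [-1,151,1,193,0],
  [-1,151,1,200,0],
])

```text
time_s: 27.1
tool_pos: [0.4145, 0.1822, 0.0625]
tool_rot: [-0.001, 0.699, 0.715, -0.002]
force: [-1.0, -0.9, 0.4]
opening: 0.0853
grasp_force: 0.0
```

Run:
```python
from h import *
goto(.416,.1845,.063,91.3)
```

```text
goto [ 2.3  1.6 -0.6] twist -0.0 | now [0.4145 0.1822 0.0625] yaw 91.3 t 27.1 open 0.0853 j [ 0.02  0.45 -0.6   2.14  0.41  0.66 -0.84] tilt [-0.0015 -0.0041 -1.    ]
```

send_rows([
  [-1,2,1,0,0],
  [0,2,1,0,0],
  [0,2,1,0,0],
  [1,2,1,0,0],
  [1,2,1,0,0],
  [1,2,1,0,0],
])

```text
time_s: 27.7
tool_pos: [0.4177, 0.1856, 0.0658]
tool_rot: [0.001, 0.699, 0.715, 0.001]
force: [-2.5, -1.1, 8.0]
opening: 0.0365
grasp_force: 59.0
```

send_rows([
  [1,0,0,-3,0],
  [1,0,0,-8,0],
  [1,0,0,-20,0],
  [1,0,0,-30,0],
  [1,0,0,-30,0],
])

```text
time_s: 28.2
tool_pos: [0.4182, 0.1857, 0.0963]
tool_rot: [0.001, 0.699, 0.715, 0.001]
force: [0.2, 0.3, -1.8]
opening: 0.037
grasp_force: 60.1
```

Run:
```python
from h import *
goto(.4675,-.1610,.26,91.3); print(sensors.sense()["force"])
```

```text
goto [-347.5   42.2 -163.9] twist -0.0 | now [0.4182 0.1857 0.0963] yaw 91.3 t 28.2 open 0.037 j [ 0.06  0.39 -0.64  2.12  0.35  0.73 -0.79] tilt [ 9.0e-04  3.2e-03 -1.0e+00]
[ 0.17272429  0.25802911 -1.83723596]
```

send_rows([
  [1,0,0,-40,0],
  [1,0,0,-85,0],
  [1,0,0,-125,0],
  [1,-5,1,-155,0],
  [1,-25,3,-170,0],
  [1,-60,7,-172,0],
  [1,-100,12,-172,0],
  [1,-145,18,-172,0],
  [1,-190,24,-172,0],
  [1,-235,30,-172,0],
  [1,-280,35,-172,0],
  [1,-315,39,-172,0],
])

```text
time_s: 29.4
tool_pos: [0.4626, -0.1319, 0.2665]
tool_rot: [0.0, 0.7, 0.714, -0.0]
force: [0.1, 0.5, -1.2]
opening: 0.0365
grasp_force: 60.8
```

send_rows([
  [1,-20,2,0,0],
  [1,-30,3,0,0],
  [1,-32,3,0,0],
  [1,-32,3,0,0],
  [1,-32,3,0,0],
])

```text
time_s: 29.9
tool_pos: [0.4667, -0.1592, 0.2666]
tool_rot: [-0.0, 0.698, 0.716, 0.0]
force: [-0.4, -0.3, -0.9]
opening: 0.0365
grasp_force: 60.8
```

Run:
```python
from h import *
goto(.4675,-.1610,.0788,91.3)
S=vision.snapshot("scene")[:,:,::-1]
cv2.imwrite("pics/s3.png",cv2.resize(S[100:220,230:350],(600,600),interpolation=cv2.INTER_CUBIC))
```

```text
goto [ -1.9   0.7 187.8] twist 0.1 | now [ 0.4667 -0.1592  0.2666] yaw 91.4 t 29.9 open 0.0365 j [ 0.66  0.17 -0.45  1.88  0.08  1.1   0.21] tilt [ 3.e-04 -0.e+00 -1.e+00]
```

View pics/s3.png

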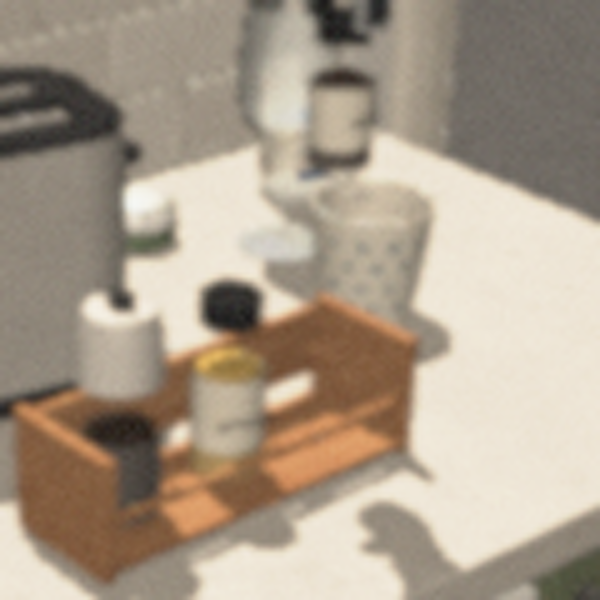

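The slim jar is held upright above the free end, and the mill and tall jar stand in place. I lower it.

send_rows([
  [1,-2,1,30,0],
  [1,-2,1,65,0],
  [1,-2,1,100,0],
  [1,-2,1,130,0],
  [1,-2,1,150,0],
  [1,-2,1,165,0],
  [1,-2,1,175,0],
  [1,-2,1,181,0],
  [1,-2,1,184,0],
  [1,-2,1,186,0],
  [1,-2,1,187,0],
  [1,-2,1,187,0],
])

```text
time_s: 31.15
tool_pos: [0.468, -0.1629, 0.0799]
tool_rot: [0.0, 0.699, 0.715, 0.0]
force: [0.3, -0.8, -1.6]
opening: 0.0365
grasp_force: 60.8
```

send_rows([
  [1,0,0,0.5,0],
  [1,0,0,1,0],
  [1,0,0,1.5,0],
  [1,0,0,1.5,0],
])

```text
time_s: 31.55
tool_pos: [0.4681, -0.1631, 0.0789]
tool_rot: [0.001, 0.699, 0.715, -0.0]
force: [-1.9, 0.4, 5.6]
opening: 0.0367
grasp_force: 61.6
```

send_rows([
  [0.05,0,0,0,0],
  [-0.08,0,0,0,0],
  [-0.08,0,0,0,0],
  [-0.08,0,0,-5,0],
  [-0.08,0,0,-10,0],
  [-0.5,0,0,-15,0],
  [-1,0,0,-25,0],
  [-1,0,0,-50,0],
  [-1,0,0,-95,0],
  [-1,0,0,-140,0],
  [-1,0,0,-180,0],
  [-1,0,0,-180,0],
])

```text
time_s: 32.75
tool_pos: [0.4712, -0.1635, 0.2646]
tool_rot: [0.006, 0.699, 0.715, 0.002]
force: [0.6, -0.6, -0.3]
opening: 0.0857
grasp_force: 0.0
```

send_rows([
  [-1,-50,0,0,0],
  [-1,-100,0,0,0],
  [-1,-150,0,0,0],
  [-1,-200,0,0,0],
  [-1,-250,0,0,0],
  [-1,-300,0,0,0],
  [-1,-300,0,0,0],
  [-1,-300,0,0,0],
])

```text
time_s: 33.55
tool_pos: [0.4736, -0.4633, 0.257]
tool_rot: [-0.001, 0.7, 0.714, 0.0]
force: [1.1, 1.3, 0.7]
opening: 0.0852
grasp_force: 0.0
```

Run:
```python
from h import *
goto(.4,-.4,.25,91.3)
S=vision.snapshot("scene")[:,:,::-1];T=vision.snapshot("top")[:,:,::-1]
o=np.zeros((600,800,3),np.uint8)
o[:240]=cv2.resize(T[165:261,100:420],(800,240),interpolation=cv2.INTER_CUBIC)
o[240:,:600]=cv2.resize(S[120:240,150:350],(600,360),interpolation=cv2.INTER_CUBIC)
cv2.imwrite("pics/f.png",o)
```

```text
goto [ 64.8 -72.3   7.2] twist -0.1 | now [ 0.4736 -0.4633  0.257 ] yaw 91.2 t 33.55 open 0.0852 j [ 0.93  0.47 -0.29  1.5   0.14  1.2   0.64] tilt [ 0.0017 -0.001  -1.    ]
```

View pics/f.png

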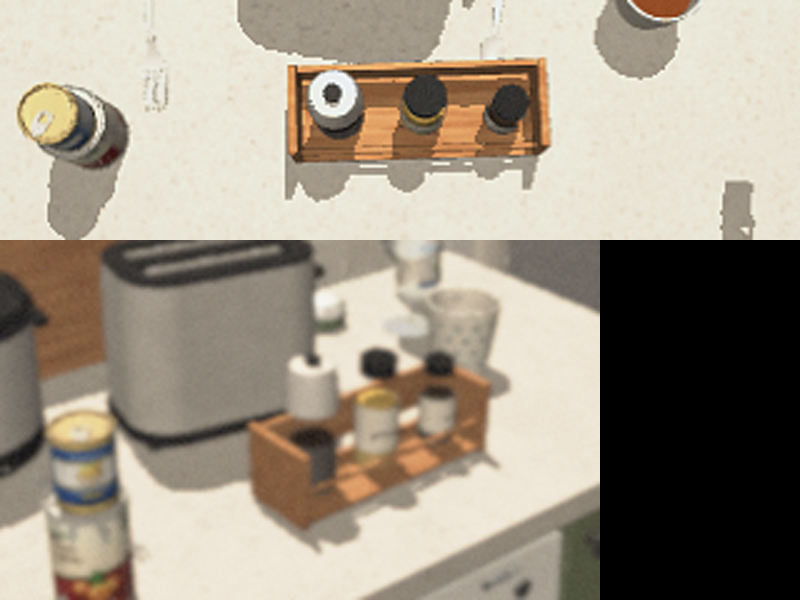

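The final view shows the mill at the big tin's end, the tall jar in the middle and the slim jar at the far end. All three are upright behind the rail, the small tin is centred on the big tin, and the bystanders look undisturbed.

```bash
python3 -c "
from plant import sign_off
print(sign_off())"
```

```text
the job is handed in; nothing more can be done
None
```

I handed the job in at about 34 s: the small tin is stacked on the big tin, and the mill, tall jar and slim jar stand upright in the rack in the order asked. My first grip on the slim jar slipped off its lid (53 N peak at the wrist), but the jar stayed upright and the second grip held.

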